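# Close and lock the sample transport case

## Task

The sample transport case is packed: fold its plain lid leaf fully down, then fold the leaf with the lock fully down so that it laps over the first. Then take the blue-headed key from the key block, push it fully into the lock, turn it clockwise (seen from above) until it stops, and leave it in there. Leave the yellow key and the timer where they are.

Things in the scene. Friction and masses are not known exactly. Their poses are not given: they have to be found in the camera images.
- case: Grey case 160 (x) x 200 (y) x 90 mm high, open on top, fixed. Origin: centre of underside; black handle on its -x face. Lid: two leaves with stiff hinges along x (they stay where left), axes at z = 94 mm: plain leaf on the rim y = +100, lock leaf at y = -100 mm. Leaves are plates 164 mm along x, 4 mm thick, top face level with the axis (94 mm above the bench when closed).
- plain_leaf (a joint): Angle of the plain leaf: 0 = closed (level), about 1.9 = standing open and leaning outward, range 0 to 2.1 rad. The plate reaches 98 mm from its hinge axis. It must go down first, since the lip of the lock leaf lies over its free edge.
- plain_leaf_edge (a point): Middle of the free edge of the plain leaf, on its outer (top) face.
- lock_leaf (a joint): Angle of the lock leaf: 0 = closed (level), about 1.9 = open, leaning outward, range 0 to 2.1 rad. It reaches 113 mm from its hinge; its last 30 mm is a lip strip 4 mm above the plate's face, lying over the plain leaf when closed. The lock is in its front (-x) half; the rear half is plain plate, good for pushing. A leaf takes about 4 N to push.
- lock_leaf_edge (a point): Middle of the free edge of the lock leaf's lip, on its outer (top) face.
- lock_plug (a joint): Turn of the lock's brass plug: 0 = unlocked (start), grows clockwise seen from above, end stop at 1.3 rad (75 deg) = locked. Turns against about 0.05 N m. Its cam passes below a strike on the front rim only with the leaf fully down.
- keyway (a point): Centre of the keyway's mouth in the plug's face. Plug 26 mm across in a blue collar 40 mm across; its face stands 6 mm above the lock leaf. Leaf closed: 100 mm above the bench, at x = -37, y = -24 mm in the case's frame. Site x = long direction of the slot, z = out of the lock. Slot 15.5 x 6.5 mm, 26 mm deep.
- key_blue: Key for this case, upright in either slot of the key block. Origin: tip of the blade, z up to the head. Blade 14 (x) x 5 (y) mm, 24 mm long, rounded tip, same either way round; steel shoulder 20 x 9 mm at z 24-28; blue head 30 (x) x 12 (y) mm at z 28-62. Fully in the lock, the shoulder sits on the plug's face, tip 24 mm below the mouth.
- key_yellow: The same key with a yellow head, for another case; stands in the other slot of the key block.
- key_block: Grey and black block 56 (x) x 150 (y) x 32 mm high, fixed. Origin: centre of underside. Two slots at y = +40 and -40 mm, long along the block's y, 27 mm deep; a key stands in each, shoulder on the block, tip 8 mm and head 36 to 70 mm above the bench.
- timer: Small white digital timer, 60 x 64 x 20 mm. Origin: centre of its underside.

How it is judged:
By the outcome, as a careful person would: the job done as asked, in the order asked, and still so for the second after the job is handed in, with the robot touching nothing.
It also fails if it takes over 69 s, if anything falls off the work surface, if the arm or the gripper's body presses on something with over 40 N, if the wrist force passes 120 N, or if a joint passes its speed limit or range.

## Robot

A 6-joint arm with a two-finger parallel gripper is mounted at the origin on a cart in front of the work surface, level with it; the furniture and walls round the work are solid. World frame = base frame: x ahead of the robot, y to its left, z up, the work surface at z = 0. Lengths are in m, angles in rad, forces in N, time in s.
With the tool pointing down it reaches from about 0.325 to 0.85 m from the base axis. Payload 15.5 kg.
Tool frame: the origin (TCP) lies midway between the tips of the shut fingers; the grasp point (between the pads) lies 19 mm behind it; z points along the fingers, y is the line along which they close (so a half turn about z gives the same grasp; the last joint's range is limited). The gripper opens to 91 mm and grips with 3 to 60 N. Pads are 32 mm wide; open, the fingers measure 118 mm over their backs; the gripper's body (76 mm by 178 mm) begins 60 mm behind the grasp point.
Start: joints at [-1.327, 0.494, 1.345, -0, 1.302, -0.096], TCP at [0.208, -0.589, 0.214] pointing down, gripper open.
Joint ranges: [-2.91, 2.91], [-0.82, 2.16], [0.22, 2.67], [-1.22, 4.37], [0.12, 2.79], [-3.08, 3.08]. Speed limits (rad/s): [1.89, 1.89, 2.57, 3.01, 3.01, 3.01].

## Interface

Orientations are given as a rotation vector (axis times angle).
In Python, from station import ctrl gives the robot as it stands.
- The arm moves only by the tool servo_tool, never from a script. Its argument "moves" is a list of rows, each a list of 4 numbers: the shift along the tool's x, y, z in m, then the turn about the tool's z in degrees. In form: [[dx, dy, dz, yaw], ...]. A call has 1 to 12 rows; each row shifts and turns the commanded pose from where the row before left it, along the tool's axes as they then stand; what a row does not reach is not made up. A row lasts 1/10 s, in which the tool goes at most 50 mm and 8.59 degrees, less where a joint would pass 70% of its speed; a pose out of reach is approached as far as the arm can. A call with a gripper value outside its range is refused whole. "grip" is the opening, from -1 (shut) to 1 (fully open), set as the call begins (left out, the last holds). The fingers move at their own pace and stop on an object; "force" is the grip in N (left out, the last holds). Time passes only in rows, so rows that do not move let the fingers close. It gives the time, the measured TCP pose, the force, the opening and the grip force at its end, in the units of the state.
- ctrl.state(): the state, without advancing time (a new reading comes with each control period).
- ctrl.snapshot(name): name is "scene" or "top" or "wrist"; returns a dict with "image" (384x512x3 uint8, red, green, blue), "fx", "fy", "cx", "cy" (pixels), "dist_coeffs" ([k1, k2, p1, p2, k3] as OpenCV has them; the pictures are not rectified), "extrinsics" (4x4, takes a point from camera to world coordinates). Camera axes: x right, y up, looking along -z (the intrinsics and any distortion apply to the point x, -y, -z); pixel columns grow to the right and rows downward; lengths in m; the calibration is good to about 2 mm. A picture is of the moment at which its call begins. There is no depth.
- ctrl.job_done(): hands the job in; it is judged then, once.
The state is a dict: "clock": time; "qpos": joint angles; "qd": joint speeds; "joint_torque": joint torques, N m; "position": TCP position; "tcp_rot": TCP orientation; "force": force on the tool from outside, world axes, zero at the start; "torque": the same for the moment, N m; "opening": finger opening in m; "grasp_force": force on a finger pad.
Only numpy, scipy, OpenCV 4.12 (cv2) and the standard library are available. Lean on these libraries where they do the work, as an engineer would, in place of code of your own. Each camera call takes 0.05 s, during which the arm holds its last target. There are 200 camera calls.

## Working session

There is one attempt and no reset: what is moved stays moved. The work goes in short steps, Python scripts to look and compute and a tool call to move; the robot and the scene stay as the last step left them, time stands still between calls to the robot, and variables do not carry over. Pictures are saved under pics/ and viewed, at most 10 in all, crops included, and the job is handed in when it is done.

Besides the shell and the picture viewer there is one more tool, called after "Emit:" by a JSON object that holds its "fn" and its "kwargs", one argument or row to a line. servo_tool: Moves the arm, as the interface text tells. Its arguments: {"type":"object","properties":{"moves":{"type":"array"},"grip":{"type":"number"},"force":{"type":"number"}},"required":["moves"]}

```bash
mkdir -p pics; ls
cat > h.py <<'E'
import numpy as np, cv2, pickle
from station import ctrl
def snap(n,save=None):
    s=ctrl.snapshot(n)
    if save: cv2.imwrite(f'pics/{save}.png',cv2.cvtColor(s['image'],cv2.COLOR_RGB2BGR))
    return s
def K(s): return np.array([[s['fx'],0,s['cx']],[0,s['fy'],s['cy']],[0,0,1.]])
def ray(s,uv):
    p=cv2.undistortPoints(np.array(uv,float).reshape(-1,1,2),K(s),np.array(s['dist_coeffs'])).reshape(-1,2)
    E=np.array(s['extrinsics']); d=np.c_[p[:,0],-p[:,1],-np.ones(len(p))]@E[:3,:3].T
    return E[:3,3],d
def plane(s,uv,z):
    o,d=ray(s,uv); return o+d*((z-o[2])/d[:,2])[:,None]
def tri(s1,u1,s2,u2):
    o1,d1=ray(s1,u1);o2,d2=ray(s2,u2);out=[]
    for a,b in zip(d1,d2):
        t=np.linalg.lstsq(np.c_[a,-b],o2-o1,rcond=None)[0]
        p,q=o1+a*t[0],o2+b*t[1]; out.append(np.r_[(p+q)/2,np.linalg.norm(p-q)])
    return np.array(out)
def proj(s,P):
    E=np.linalg.inv(np.array(s['extrinsics'])); c=np.atleast_2d(P)@E[:3,:3].T+E[:3,3]
    c=c*[1,-1,-1]
    return cv2.projectPoints(c,np.zeros(3),np.zeros(3),K(s),np.array(s['dist_coeffs']))[0].reshape(-1,2)
E
python3 - <<'E'
from h import *
S={n:snap(n) for n in('scene','top','wrist')}
pickle.dump(S,open('s0.pkl','wb'))
im=np.hstack([S['scene']['image'],S['top']['image']])
for n in('scene','top'):
    cv2.imwrite(f'pics/{n}0.png',cv2.resize(S[n]['image'][:,:,::-1],(800,600),interpolation=cv2.INTER_CUBIC))
    print(n,np.round(S[n]['extrinsics'],3).tolist(),S[n]['fx'])
print(ctrl.state())
E
```

```text
pics
scene [[-0.878, 0.197, -0.436, 0.114], [-0.478, -0.347, 0.807, 0.689], [0.007, 0.917, 0.399, 0.474], [0.0, 0.0, 0.0, 1.0]] 352.67859095022106
top [[0.029, 0.996, -0.085, 0.401], [-1.0, 0.029, 0.003, -0.035], [0.005, 0.084, 0.996, 1.44], [0.0, 0.0, 0.0, 1.0]] 416.0504239964942
{'clock': 0.15, 'qpos': array([-1.32748942e+00,  4.94040706e-01,  1.34595825e+00,  2.63169206e-05,
        1.30249018e+00, -9.55180148e-02]), 'qd': array([ 4.01762320e-04,  1.23790280e-03, -3.75389013e-03,  6.65899999e-05,
        5.70077820e-04, -6.89672923e-04]), 'joint_torque': array([ 4.68771250e-03, -8.79193997e+01, -3.82046878e+01,  7.11223972e-02,
        5.02536725e-02, -5.31809451e-05]), 'position': array([ 0.20767179, -0.58919998,  0.21348543]), 'tcp_rot': array([-3.09573638e+00, -5.29520868e-01,  6.41980269e-05]), 'force': array([ 1.01648389,  0.44287404, -1.103725  ]), 'torque': array([ 0.00669773,  0.04232284, -0.02530258]), 'grasp_force': 0.0, 'opening': 0.09078383715708717}
```

View pics/scene0.png

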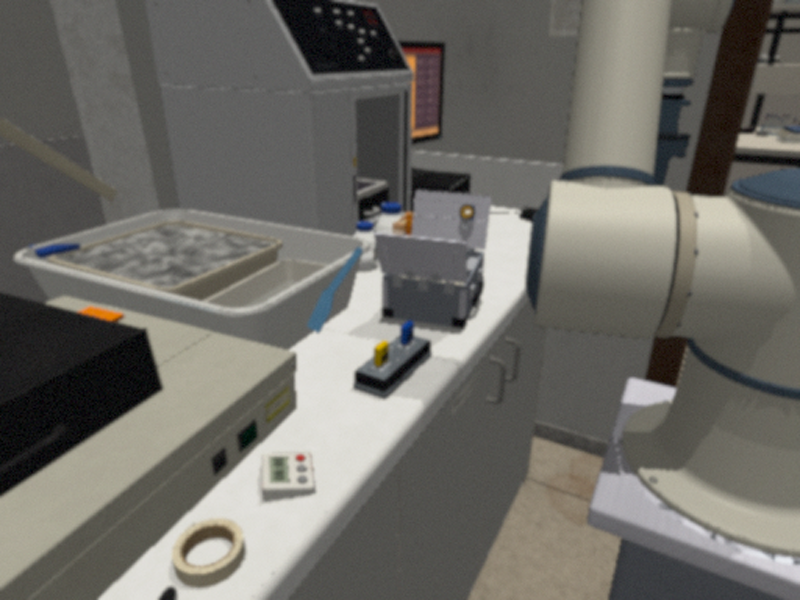

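View pics/top0.png

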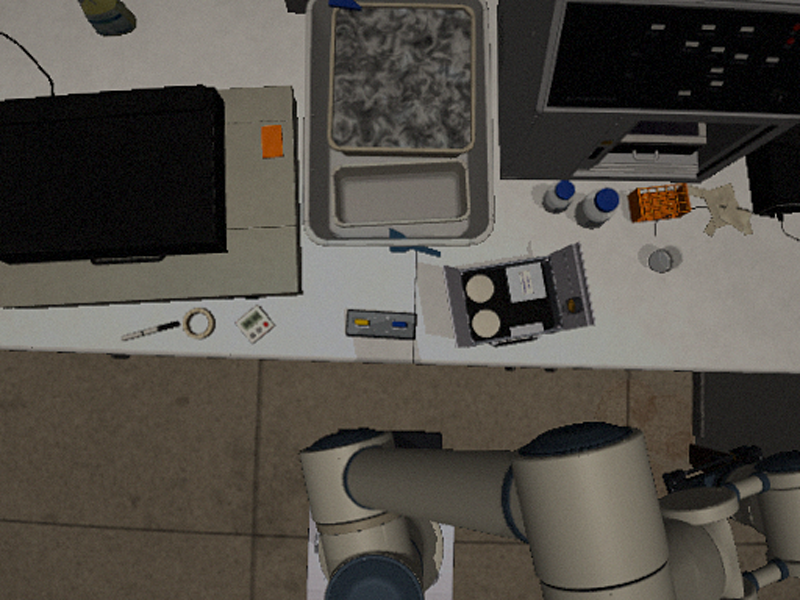

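The scene view shows the case with both leaves open (plain leaf ~(425,255), lock leaf with brass plug at (467,212)). The key block is at (393,362), with the yellow key at (381,352) and the blue one at (407,332). In the top view, yellow is at (362,323), blue at (400,325), the case at (515,298) and the timer at (254,324).

Run:
```python
from h import *
S=pickle.load(open('s0.pkl','rb'))
t,c=S['top'],S['scene']
def masks(s):
    h=cv2.cvtColor(s['image'],cv2.COLOR_RGB2HSV)
    return {'blue':cv2.inRange(h,(110,120,60),(130,255,255)),'yel':cv2.inRange(h,(20,150,90),(34,255,255))}
for n,s in S.items():
    for k,m in masks(s).items():
        N,_,st,ce=cv2.connectedComponentsWithStats(m)
        for i in range(1,N):
            if st[i,4]>8: print(n,k,ce[i].round(1),st[i].tolist(),plane(s,[ce[i]],.06).round(3).tolist())
a=cv2.resize(t['image'][140:240,210:390],None,fx=4,fy=4,interpolation=cv2.INTER_CUBIC)
cv2.imwrite('pics/topc.png',a[:,:,::-1])
b=cv2.resize(c['image'][110:255,220:320],None,fx=4,fy=4,interpolation=cv2.INTER_CUBIC)
cv2.imwrite('pics/scc.png',b[:,:,::-1])
```

```text
scene blue [249.7 132.1] [244, 129, 12, 7, 62] [[0.889, -0.695, 0.06]]
scene blue [232.8 143.8] [229, 141, 9, 6, 39] [[0.857, -0.497, 0.06]]
scene blue [ 34.6 159.3] [24, 157, 25, 7, 96] [[1.358, 0.017, 0.06]]
scene blue [261.  208.2] [258, 205, 6, 8, 21] [[0.487, -0.037, 0.06]]
scene blue [258.  216.8] [257, 213, 4, 7, 11] [[0.471, 0.008, 0.06]]
scene yel [243.  225.3] [240, 219, 8, 15, 70] [[0.482, 0.063, 0.06]]
top blue [220.    1.7] [210, 0, 21, 5, 70] [[1.21, 0.119, 0.06]]
top blue [361.4 120.8] [356, 115, 12, 12, 108] [[0.791, -0.381, 0.06]]
top blue [388.6 127.2] [382, 121, 14, 14, 156] [[0.772, -0.476, 0.06]]
top blue [254.5 207. ] [251, 206, 9, 3, 23] [[0.486, -0.025, 0.06]]
top yel [230.7 205.6] [227, 204, 9, 4, 27] [[0.488, 0.054, 0.06]]
wrist yel [ 69.1 248.1] [62, 241, 16, 17, 92] [[0.069, -0.425, 0.06]]
wrist yel [432.2 242.9] [429, 241, 8, 5, 18] [[0.205, -0.796, 0.06]]
wrist yel [441.6 256.1] [436, 243, 13, 28, 97] [[0.195, -0.814, 0.06]]
wrist yel [ 61.9 265.5] [58, 256, 8, 21, 58] [[0.044, -0.42, 0.06]]
wrist yel [443.9 281.6] [438, 275, 11, 14, 48] [[0.168, -0.832,
[... 424 characters left out ...]
6]]
wrist yel [274.5 318.8] [266, 315, 24, 12, 81] [[0.062, -0.666, 0.06]]
wrist yel [296.4 322. ] [284, 315, 25, 13, 101] [[0.066, -0.691, 0.06]]
wrist yel [312.4 318.7] [310, 315, 7, 9, 26] [[0.076, -0.707, 0.06]]
wrist yel [319.2 320.6] [316, 315, 9, 12, 36] [[0.076, -0.716, 0.06]]
wrist yel [329.4 321.3] [323, 315, 17, 12, 72] [[0.079, -0.727, 0.06]]
wrist yel [335.4 317.8] [333, 315, 6, 7, 18] [[0.086, -0.732, 0.06]]
wrist yel [255.7 323.6] [251, 318, 11, 10, 35] [[0.049, -0.648, 0.06]]
wrist yel [283.6 322.6] [280, 320, 9, 8, 21] [[0.06, -0.678, 0.06]]
wrist yel [245.1 325.8] [242, 324, 8, 4, 9] [[0.042, -0.638, 0.06]]
wrist yel [312.1 324.8] [308, 324, 8, 3, 10] [[0.068, -0.71, 0.06]]
```

View pics/topc.png

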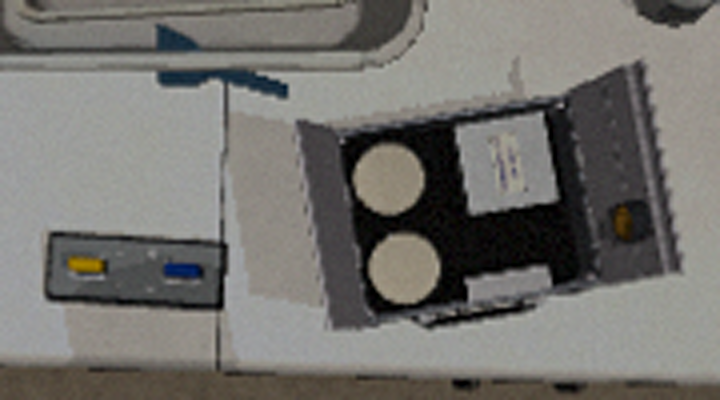

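The crop shows the block's corners near (50,232), (226,243), (222,305) and (46,298). The plain leaf's hinge line runs (342,135)-(372,325), the lock leaf's hinge line (567,103)-(595,285), and the plug is at (624,222).

Run:
```python
from h import *
S=pickle.load(open('s0.pkl','rb'))
t,c=S['top'],S['scene']
g=lambda L:[(210+u/4,140+v/4) for u,v in L]
B=plane(t,g([(50,232),(226,243),(222,305),(46,298)]),.032)
print('block',B.round(3).tolist(),B.mean(0))
H=plane(t,g([(342,135),(372,325),(567,103),(595,285)]),.094)
print('hinges',H.round(3).tolist(),H.mean(0))
L=plane(t,g([(298,120),(328,328)]),.187); print('plain top edge',L.round(3))
L=plane(t,g([(642,62),(682,270)]),.201); print('lock top edge',L.round(3))
print('tri blue',tri(c,[(259.5,212)],t,[(254.5,207)]),'yel',tri(c,[(243,225.3)],t,[(230.7,205.6)]))
s=S['wrist'];
st=ctrl.state(); R,_=cv2.Rodrigues(st['tcp_rot']); print(R.round(3))
E=np.array(s['extrinsics']); print('wristcam in tool', (R.T@(E[:3,3]-st['position'])).round(3),(R.T@E[:3,:3]).round(3).tolist(),s['fx'])
```

```text
block [[0.515, 0.084, 0.032], [0.51, -0.065, 0.032], [0.457, -0.063, 0.032], [0.459, 0.086, 0.032]] [0.48500619 0.01043479 0.032     ]
hinges [[0.596, -0.156, 0.094], [0.442, -0.184, 0.094], [0.629, -0.341, 0.094], [0.479, -0.366, 0.094]] [ 0.53655553 -0.26168756  0.094     ]
plain top edge [[ 0.593 -0.114  0.187]
 [ 0.436 -0.14   0.187]]
lock top edge [[ 0.644 -0.374  0.201]
 [ 0.486 -0.405  0.201]]
tri blue [[ 0.48551831 -0.02548806  0.05444134  0.00091399]] yel [[0.48796845 0.05410561 0.05419866 0.00068352]]
[[ 0.943  0.332 -0.   ]
 [ 0.332 -0.943  0.001]
 [ 0.    -0.001 -1.   ]]
wristcam in tool [ 0.071 -0.    -0.17 ] [[-0.002, 0.968, 0.253], [1.0, 0.002, 0.0], [-0.0, 0.253, -0.968]] 330.3030617830297
```

Emit:
{"fn": "servo_tool", "kwargs": {
  "moves": [
    [0,0,-0.012,-8.1],
    [0,0,-0.012,-8.1],
    [0,0,-0.012,-8.1],
    [0,0,-0.012,-8.1],
    [0,0,-0.012,-8.1],
    [0,0,-0.012,-8.1],
    [0,0,-0.012,-8.1],
    [0,0,-0.012,-8.1],
    [0,0,0,-8.1],
    [0,0,0,-8.1]
  ],
  "grip": -1,
  "force": 30
}}

```text
clock: 1.15
position: [0.2077, -0.5895, 0.3101]
tcp_rot: [2.004, 2.42, -0.0]
force: [0.5, -0.4, -0.9]
opening: 0.0138
grasp_force: 0.0
```

```bash
cat >> h.py <<'E'
A=np.radians(10.4); C=np.array([.538,-.259])
def case2w(X,Y,z,C=C,A=A):
    return np.array([C[0]+X*np.cos(A)-Y*np.sin(A),C[1]+X*np.sin(A)+Y*np.cos(A),z])
def w2case(P,C=C,A=A):
    d=np.asarray(P)[...,:2]-C; return np.stack([d[...,0]*np.cos(A)+d[...,1]*np.sin(A),-d[...,0]*np.sin(A)+d[...,1]*np.cos(A)],-1)
def head(st):
    R,_=cv2.Rodrigues(st['tcp_rot']); return R,np.degrees(np.arctan2(R[1,0],R[0,0]))
def goto(T):
    st=ctrl.state(); R,h=head(st); print('tcp',st['position'].round(4),'head',h.round(2),'tilt',R[:2,2].round(4),'case',w2case(st['position']).round(4),'t',round(st['clock'],2)); print('tool delta to',np.round(T,4),(R.T@(np.array(T)-st['position'])).round(4))
E
python3 -c "
from h import *
goto(case2w(0,.17,.30))"
```

```text
tcp [ 0.2077 -0.5895  0.3101] head 100.74 tilt [ 0.     -0.0002] case [-0.3845 -0.2654] t 1.15
tool delta to [ 0.5073 -0.0918  0.3   ] [0.4331 0.3871 0.01  ]
```

Emit:
{"fn": "servo_tool", "kwargs": {
  "moves": [
    [0.036,0.0325,0,0],
    [0.036,0.0325,0,0],
    [0.036,0.0325,0,0],
    [0.036,0.0325,0,0],
    [0.036,0.0325,0,0],
    [0.036,0.0325,0,0],
    [0.036,0.0325,0,0],
    [0.036,0.0325,0,0],
    [0.036,0.0325,0,0],
    [0.036,0.0325,0,0],
    [0.036,0.0325,0,0],
    [0.036,0.0325,0,0]
  ]
}}

```text
clock: 2.35
position: [0.5138, -0.0921, 0.3099]
tcp_rot: [2.011, 2.414, -0.0]
force: [1.7, -0.6, -0.5]
opening: 0.0002
grasp_force: 0.0
```

```bash
python3 -c "
from h import *
goto(case2w(0.01,.17,.155))
s=snap('wrist','w1')"
```

```text
tcp [ 0.5138 -0.0921  0.3099] head 100.42 tilt [-0.     -0.0001] case [0.0064 0.1685] t 2.35
tool delta to [ 0.5171 -0.09    0.155 ] [0.0015 0.0036 0.1549]
```

View pics/w1.png

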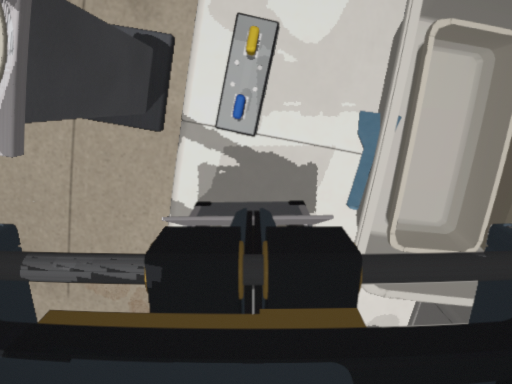

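The wrist view shows the plain leaf's top edge from (165,218) to (332,218), the blue key at (239,104) and the yellow key at (253,40).

Run:
```python
from h import *
s=snap('wrist')
e=plane(s,[(165,218),(332,218)],.19); print('edge',e,w2case(e))
S=pickle.load(open('s0.pkl','rb'))
h=cv2.cvtColor(s['image'],cv2.COLOR_RGB2HSV)
for k,m in {'blue':cv2.inRange(h,(110,120,60),(130,255,255)),'yel':cv2.inRange(h,(20,150,90),(34,255,255))}.items():
    N,_,st,ce=cv2.connectedComponentsWithStats(m[:180])
    for i in range(1,N):
        if st[i,4]>30: print(k,ce[i].round(1),st[i].tolist(),plane(s,[ce[i]],.06).round(3).tolist())
```

```text
edge [[ 0.44201917 -0.13059079  0.19      ]
 [ 0.59496653 -0.10235465  0.19      ]] [[-0.07122369  0.14362601]
 [ 0.08430814  0.14378835]]
yel [249.   44.8] [243, 31, 13, 29, 237] [[0.487, 0.054, 0.06]]
```

Emit:
{"fn": "servo_tool", "kwargs": {
  "moves": [
    [0.015,-0.005,0.02,0],
    [0,0,0.035,0],
    [0,0,0.035,0],
    [0,0,0.035,0],
    [0,0,0.03,0],
    [-0.015,0,0,0],
    [-0.015,0,0,0],
    [-0.012,0,0,0],
    [-0.012,0,0,0],
    [-0.012,0,0,0]
  ]
}}

```text
clock: 3.45
position: [0.5183, -0.1466, 0.1559]
tcp_rot: [2.01, 2.412, 0.001]
force: [1.7, 3.5, 1.7]
opening: 0.0002
grasp_force: 1.5
```

Emit:
{"fn": "servo_tool", "kwargs": {
  "moves": [
    [-0.012,0,0,0],
    [-0.012,0,0,0],
    [-0.012,0,0,0],
    [-0.012,0,0,0],
    [-0.012,0,0.002,0]
  ]
}}

```text
clock: 3.95
position: [0.5287, -0.2053, 0.1531]
tcp_rot: [2.01, 2.413, -0.0]
force: [-0.7, 1.3, 0.8]
opening: 0.0003
grasp_force: 0.6
```

```bash
python3 -c "
from h import *
goto(case2w(0.0,.047,.134))
s=snap('scene')
cv2.imwrite('pics/sc2.png',cv2.resize(s['image'][100:260,200:360],None,fx=3.5,fy=3.5,interpolation=cv2.INTER_CUBIC)[:,:,::-1])"
```

```text
tcp [ 0.5287 -0.2053  0.1531] head 100.41 tilt [ 0.0004 -0.0004] case [0.0005 0.0545] t 3.95
tool delta to [ 0.5295 -0.2128  0.134 ] [-0.0075 -0.0005  0.0191]
```

View pics/sc2.png

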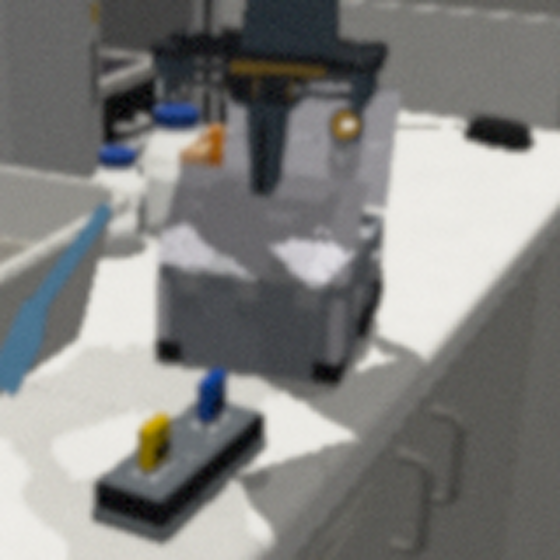

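The plain leaf is leaning inward, pushed by the shut fingers at about (265,190). I'll carry on down the arc.

Emit:
{"fn": "servo_tool", "kwargs": {
  "moves": [
    [-0.012,0,0.005,0],
    [-0.008,0,0.009,0],
    [-0.003,0,0.011,0],
    [-0.001,0,0.011,0],
    [0.001,0,0.01,0],
    [0.001,0,0.008,0],
    [0,0,0.004,0],
    [0,0,0,0]
  ]
}}

```text
clock: 4.8
position: [0.5321, -0.2253, 0.0946]
tcp_rot: [-2.01, -2.414, 0.0]
force: [-0.4, 0.3, -0.1]
opening: 0.0004
grasp_force: 0.0
```

Emit:
{"fn": "servo_tool", "kwargs": {
  "moves": [
    [0,0,0.001,0],
    [0,0,0.001,0],
    [0,0,0.001,0],
    [0,0,0,0]
  ]
}}

```text
clock: 5.2
position: [0.5325, -0.2256, 0.094]
tcp_rot: [2.01, 2.413, 0.001]
force: [-10.0, 6.6, 38.1]
opening: 0.0003
grasp_force: 19.3
```

Emit:
{"fn": "servo_tool", "kwargs": {
  "moves": [
    [0,0,-0.01,0],
    [0,0,-0.04,0],
    [0,0.005,-0.045,0],
    [-0.01,0.01,-0.045,0],
    [-0.03,0.01,-0.02,0],
    [-0.04,0.01,0,0],
    [-0.04,0.005,0,0],
    [-0.04,0,0,0],
    [-0.04,0,0,0],
    [-0.03,0,0,0],
    [0,0,0,0]
  ]
}}

```text
clock: 6.3
position: [0.6129, -0.4484, 0.2507]
tcp_rot: [2.014, 2.411, -0.001]
force: [-0.5, 0.7, -0.4]
opening: 0.0006
grasp_force: 0.0
```

```bash
python3 -c "
from h import *
goto(case2w(0.04,-.195,.155))
s=snap('top')
cv2.imwrite('pics/t2.png',cv2.resize(s['image'][130:250,300:410],None,fx=5,fy=5,interpolation=cv2.INTER_CUBIC)[:,:,::-1])"
```

```text
tcp [ 0.6129 -0.4484  0.2507] head 100.26 tilt [-0.0004 -0.0005] case [ 0.0395 -0.1998] t 6.3
tool delta to [ 0.6125 -0.4436  0.155 ] [0.0048 0.0005 0.0957]
```

View pics/t2.png

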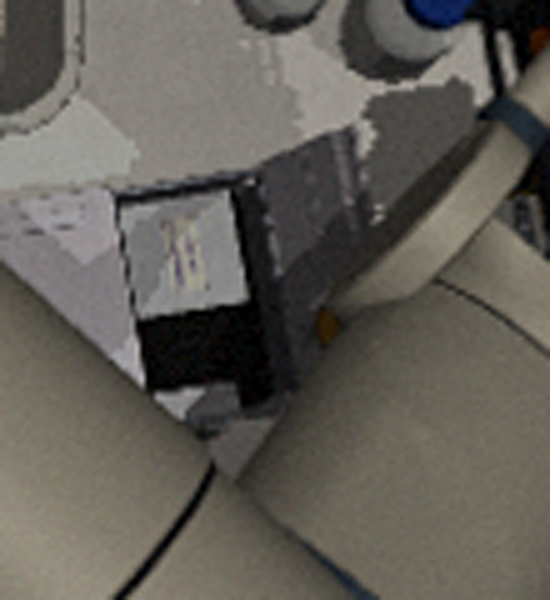

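The plain leaf is down, with its free edge at about (115-150,190-390). The lock leaf is still open, plug at (327,325). Next I'll descend outside it and push.

Emit:
{"fn": "servo_tool", "kwargs": {
  "moves": [
    [0,0,0.032,0],
    [0,0,0.032,0],
    [0,0,0.032,0],
    [0.012,0,0,0],
    [0.012,0,0,0],
    [0.012,0,0,0],
    [0.012,0,0,0],
    [0.012,0,0,0],
    [0.012,0,0,0],
    [0.012,0,0,0],
    [0,0,0,0]
  ]
}}

```text
clock: 7.45
position: [0.5978, -0.3603, 0.1561]
tcp_rot: [-2.009, -2.414, -0.0]
force: [1.1, -0.7, -0.2]
opening: 0.0005
grasp_force: 0.0
```

Emit:
{"fn": "servo_tool", "kwargs": {
  "moves": [
    [0.012,0,0,0],
    [0.012,0,0.001,0],
    [0.01,0,0.002,0],
    [0.01,0,0.004,0],
    [0.011,0,0.008,0],
    [0.006,0,0.009,0],
    [0.006,0,0.009,0],
    [0.005,0,0.009,0],
    [0.002,0,0.009,0],
    [0.001,0,0.008,0],
    [0,0,0,0]
  ]
}}

```text
clock: 8.55
position: [0.5839, -0.2882, 0.0955]
tcp_rot: [-2.01, -2.412, 0.0]
force: [0.4, -0.4, 0.8]
opening: 0.0002
grasp_force: 0.0
```

```bash
python3 -c "
from h import *
goto(case2w(0.04,-.04,.094))"
```

```text
tcp [ 0.5839 -0.2882  0.0955] head 100.41 tilt [-0.0016  0.001 ] case [ 0.0399 -0.037 ] t 8.55
tool delta to [ 0.5846 -0.2911  0.094 ] [-0.003   0.0001  0.0015]
```

Emit:
{"fn": "servo_tool", "kwargs": {
  "moves": [
    [0,0,0.001,0],
    [0,0,0.001,0],
    [0,0,0.001,0],
    [0,0,0,0]
  ]
}}

```text
clock: 8.95
position: [0.5847, -0.2887, 0.0943]
tcp_rot: [2.01, 2.413, 0.0]
force: [0.3, -0.3, 2.5]
opening: 0.0003
grasp_force: 0.6
```

Emit:
{"fn": "servo_tool", "kwargs": {
  "moves": [
    [0,0,0.0008,0],
    [0,0,0.0005,0],
    [0,0,0,0]
  ]
}}

```text
clock: 9.25
position: [0.5848, -0.2887, 0.0941]
tcp_rot: [2.01, 2.413, 0.0]
force: [-5.4, 1.8, 17.5]
opening: 0.0004
grasp_force: 9.0
```

Emit:
{"fn": "servo_tool", "kwargs": {
  "moves": [
    [0,0,-0.015,0],
    [0,0,-0.03,0],
    [-0.01,-0.02,-0.03,0],
    [-0.015,-0.03,-0.03,0],
    [-0.015,-0.025,-0.02,0],
    [0,0,0,0],
    [0,0,0,0]
  ],
  "grip": 1
}}

```text
clock: 9.95
position: [0.5179, -0.3417, 0.2185]
tcp_rot: [2.011, 2.412, 0.0]
force: [-0.3, 0.3, 0.2]
opening: 0.0533
grasp_force: 0.0
```

Run:
```python
from h import *
goto(case2w(-.037,-.024,.3))
s=snap('wrist'); pickle.dump(s,open('w_lock1.pkl','wb'))
cv2.imwrite('pics/wl.png',s['image'][:,:,::-1])
```

```text
tcp [ 0.5179 -0.3417  0.2185] head 100.34 tilt [ 0.0012 -0.0007] case [-0.0347 -0.0777] t 9.95
tool delta to [ 0.5059 -0.2893  0.3   ] [ 0.0536 -0.0023 -0.0815]
```

View pics/wl.png

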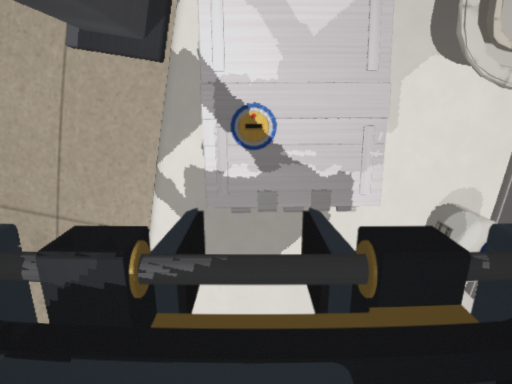

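The lid is shut and the lock is at (253,126): blue collar, brass plug, and the black slot lying along the image's horizontal, i.e. along the case's x.

Emit:
{"fn": "servo_tool", "kwargs": {
  "moves": [
    [0,0.02,-0.02,0],
    [0,0.03,-0.02,0],
    [0.01,0.02,-0.01,0],
    [0,0,0,0],
    [0,0,0,0]
  ]
}}

```text
clock: 10.5
position: [0.5853, -0.3177, 0.2665]
tcp_rot: [-2.007, -2.414, 0.0]
force: [0.1, -0.2, -0.2]
opening: 0.0915
grasp_force: 0.0
```

```bash
cat >> h.py <<'E'
def lock(s,z=.1):
    h=cv2.cvtColor(s['image'],cv2.COLOR_RGB2HSV)
    b=cv2.inRange(h,(105,130,60),(130,255,255)); N,lab,st,ce=cv2.connectedComponentsWithStats(b[:210])
    i=1+np.argmax(st[1:,4]); p=np.argwhere(lab==i)[:,::-1].astype(np.int32)
    hull=cv2.convexHull(p); e=cv2.fitEllipse(hull)
    m=np.zeros(b.shape,np.uint8); cv2.ellipse(m,(tuple(e[0]),tuple(np.array(e[1])*.5),e[2]),255,-1)
    g=h[:,:,2].copy(); d=((g<60)&(m>0)).astype(np.uint8)
    N,lab2,st2,ce2=cv2.connectedComponentsWithStats(d); j=1+np.argmax(st2[1:,4])
    q=np.argwhere(lab2==j)[:,::-1].astype(float); c=ce2[j]
    P=plane(s,q,z); P0=P.mean(0); u,sv,vt=np.linalg.svd((P-P0)[:,:2]); a=np.degrees(np.arctan2(vt[0,1],vt[0,0]))%180
    print('collar px',np.round(e,1) if 0 else e,'->',plane(s,[e[0]],z).round(4)[0],'slot px',c.round(1),st2[j].tolist(),'->',P0.round(4),'ang',a.round(1))
    return e[0],c
E
python3 - <<'E'
from h import *
goto(case2w(-.037,-.024,.3))
s2=snap('wrist'); pickle.dump(s2,open('w_lock2.pkl','wb'))
s1=pickle.load(open('w_lock1.pkl','rb'))
a,b=lock(s1),lock(s2)
print(tri(s1,[a[0],a[1]],s2,[b[0],b[1]]).round(4))
E
```

```text
tcp [ 0.5853 -0.3177  0.2665] head 100.52 tilt [-0.0014  0.0009] case [ 0.0359 -0.0662] t 10.5
tool delta to [ 0.5059 -0.2893  0.3   ] [ 0.0424 -0.0729 -0.0334]
collar px ((253.19577026367188, 126.07054138183594), (44.370445251464844, 45.25654602050781), 170.39810180664062) -> [ 0.5089 -0.2884  0.1   ] slot px [252.6 125.6] [246, 124, 15, 4, 56] -> [ 0.5083 -0.2881  0.1   ] ang 8.1
collar px ((184.5291290283203, 134.88145446777344), (36.85572814941406, 38.7413444519043), 133.69627380371094) -> [ 0.5094 -0.288   0.1   ] slot px [186.5 134.5] [183, 134, 8, 2, 16] -> [ 0.5113 -0.2873  0.1   ] ang 10.2
[[ 5.089e-01 -2.885e-01  9.720e-02  2.000e-04]
 [ 5.085e-01 -2.891e-01  8.460e-02  1.000e-04]]
```

Emit:
{"fn": "servo_tool", "kwargs": {
  "moves": [
    [0.036,-0.008,0,0],
    [0.036,-0.008,0,0],
    [0.036,-0.008,0,0],
    [0.036,-0.008,0,0],
    [0.036,-0.008,0.02,0],
    [0.036,-0.008,0.02,0],
    [0.036,-0.008,0.02,0],
    [0,0,0.016,6.1],
    [0,0,0,6.1],
    [0,0,0,0],
    [0,0,0,0]
  ]
}}

```text
clock: 11.65
position: [0.484, -0.0814, 0.1915]
tcp_rot: [-2.253, -2.189, 0.0]
force: [0.0, -0.4, 0.5]
opening: 0.0913
grasp_force: 0.0
```

```bash
cat >> h.py <<'E'
def key(s,z=.07,col='blue',dbg=None):
    h=cv2.cvtColor(s['image'],cv2.COLOR_RGB2HSV)
    b=cv2.inRange(h,(105,130,40),(130,255,255)) if col=='blue' else cv2.inRange(h,(20,130,60),(34,255,255))
    N,lab,st,ce=cv2.connectedComponentsWithStats(b[:215]); i=1+np.argmax(st[1:,4])
    c,_=cv2.findContours((lab==i).astype(np.uint8),cv2.RETR_EXTERNAL,cv2.CHAIN_APPROX_NONE)
    r=cv2.minAreaRect(max(c,key=cv2.contourArea)); bx=cv2.boxPoints(r)
    P=plane(s,bx,z); print(col,'px',ce[i].round(1),st[i].tolist(),r,'box',P.round(4)[:,:2].tolist(),'ctr',P.mean(0).round(4))
    return ce[i]
E
python3 - <<'E'
from h import *
goto(case2w(-.037,-.024,.3))
s=snap('wrist'); pickle.dump(s,open('w_key1.pkl','wb'))
key(s)
im=s['image'][0:210,130:390]
cv2.imwrite('pics/wk.png',cv2.resize(im,None,fx=2.8,fy=2.8,interpolation=cv2.INTER_CUBIC)[:,:,::-1])
E
```

```text
tcp [ 0.484  -0.0814  0.1915] head 88.37 tilt [-0.0005  0.0001] case [-0.021   0.1845] t 11.65
tool delta to [ 0.5059 -0.2893  0.3   ] [-0.2072  0.0277 -0.1086]
blue px [250.6 124. ] [245, 108, 13, 33, 383] ((251.0, 124.0), (32.0, 12.0), 90.0) box [[0.4795, -0.0118], [0.4898, -0.0121], [0.4891, -0.0396], [0.4785, -0.0392]] ctr [ 0.4842 -0.0257  0.07  ]
```

View pics/wk.png

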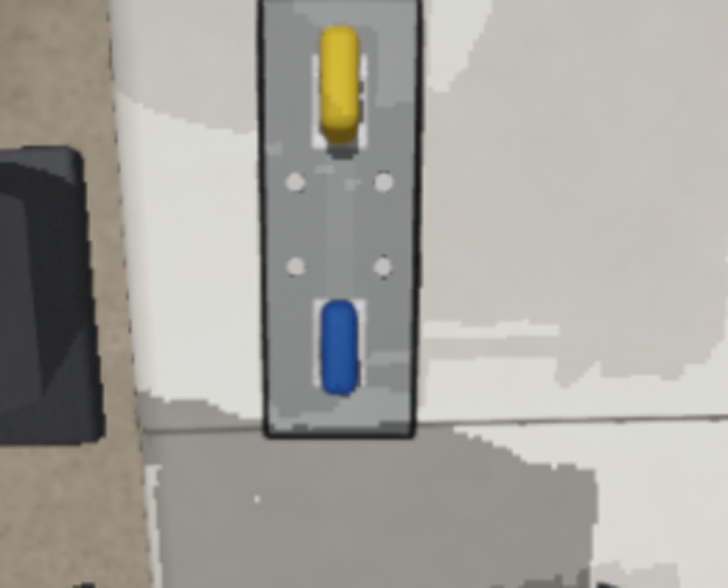

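The blue key's head is at crop (340,347), parallel to the image's vertical, so the tool is aligned. The yellow key is at (339,84), the shoulders rest on the block, and nothing is in the way.

Emit:
{"fn": "servo_tool", "kwargs": {
  "moves": [
    [0.0255,-0.0014,0.02,0],
    [0.03,0,0.03,0],
    [0,0,0.03,0],
    [0,0,0.03,0],
    [0,0,0.025,0],
    [0,0,0.0175,0],
    [0,0,0,0],
    [0,0,0,0]
  ]
}}

```text
clock: 12.5
position: [0.4849, -0.0258, 0.0395]
tcp_rot: [-2.255, -2.187, 0.0]
force: [0.6, 0.4, 0.4]
opening: 0.0912
grasp_force: 0.0
```

Run:
```python
from h import *
goto([.4842,-.0257,.039])
```

```text
tcp [ 0.4849 -0.0258  0.0395] head 88.26 tilt [-0.0001  0.    ] case [-0.0101  0.2389] t 12.5
tool delta to [ 0.4842 -0.0257  0.039 ] [ 0.0001 -0.0007  0.0005]
```

Emit:
{"fn": "servo_tool", "kwargs": {
  "moves": [
    [0,0,0,0],
    [0,0,0,0],
    [0,0,0,0],
    [0,0,0,0],
    [0,0,0,0],
    [0,0,0,0],
    [0,0,0,0],
    [0,0,0,0],
    [0,0,0,0],
    [0,0,0,0]
  ],
  "grip": -1,
  "force": 30
}}

```text
clock: 13.5
position: [0.4847, -0.0256, 0.0391]
tcp_rot: [-2.256, -2.186, 0.0]
force: [-0.6, 0.6, -0.5]
opening: 0.0143
grasp_force: 0.5
```

Emit:
{"fn": "servo_tool", "kwargs": {
  "moves": [
    [0,0,0,0],
    [0,0,0,0],
    [0,0,0,0]
  ]
}}

```text
clock: 13.8
position: [0.4844, -0.0255, 0.0391]
tcp_rot: [-2.255, -2.186, 0.001]
force: [-2.0, -1.0, 1.5]
opening: 0.0121
grasp_force: 30.0
```

Emit:
{"fn": "servo_tool", "kwargs": {
  "moves": [
    [0,0,-0.005,0],
    [0,0,-0.01,0],
    [0,0,-0.02,0],
    [0,0,-0.03,0],
    [0,0,-0.04,0],
    [0,0,-0.04,0],
    [0,0,-0.037,0],
    [-0.01,-0.002,0,0],
    [-0.03,-0.003,0,0],
    [-0.03,-0.003,0,0],
    [-0.03,-0.003,0,0],
    [-0.03,-0.003,0,0]
  ]
}}

```text
clock: 15.0
position: [0.4661, -0.1563, 0.2214]
tcp_rot: [2.256, 2.187, 0.0]
force: [0.6, -0.2, -0.9]
opening: 0.0122
grasp_force: 30.0
```

Emit:
{"fn": "servo_tool", "kwargs": {
  "moves": [
    [-0.03,-0.003,0,4],
    [-0.03,-0.002,0,0],
    [-0.03,-0.002,0,0],
    [-0.025,-0.001,0,0],
    [-0.02,0,0,0],
    [-0.008,0,0,8],
    [0,0,0,8],
    [0,0,0,8],
    [0,0,0,8],
    [0,0,0,8],
    [0,0,0,8],
    [0,0,0,8]
  ]
}}

```text
clock: 16.2
position: [0.446, -0.2969, 0.2213]
tcp_rot: [-3.049, -0.757, 0.0]
force: [0.5, -0.5, -0.4]
opening: 0.012
grasp_force: 30.0
```

Emit:
{"fn": "servo_tool", "kwargs": {
  "moves": [
    [0,0,0,8],
    [0,0,0,8],
    [0,0,0,1.9],
    [0,0,0,0]
  ]
}}

```text
clock: 16.6
position: [0.4461, -0.2969, 0.2213]
tcp_rot: [-3.129, -0.281, 0.0]
force: [-0.6, 0.5, -0.8]
opening: 0.012
grasp_force: 30.0
```

Run:
```python
from h import *
goto([.4544,-.298,.2215])
s=snap('wrist'); pickle.dump(s,open('w_l3.pkl','wb'))
lock(s)
cv2.imwrite('pics/wl3.png',cv2.resize(s['image'][60:330,130:390],None,fx=2.2,fy=2.2,interpolation=cv2.INTER_CUBIC)[:,:,::-1])
```

```text
tcp [ 0.4461 -0.2969  0.2213] head 10.28 tilt [-0.  0.] case [-0.0972 -0.0207] t 16.6
tool delta to [ 0.4544 -0.298   0.2215] [ 0.008   0.0026 -0.0002]
collar px ((256.75750732421875, 115.04500579833984), (44.65572738647461, 45.28078842163086), 20.389036178588867) -> [ 0.5093 -0.2888  0.1   ] slot px [256.7 114.5] [254, 107, 6, 16, 87] -> [ 0.5097 -0.2887  0.1   ] ang 12.0
```

View pics/wl3.png

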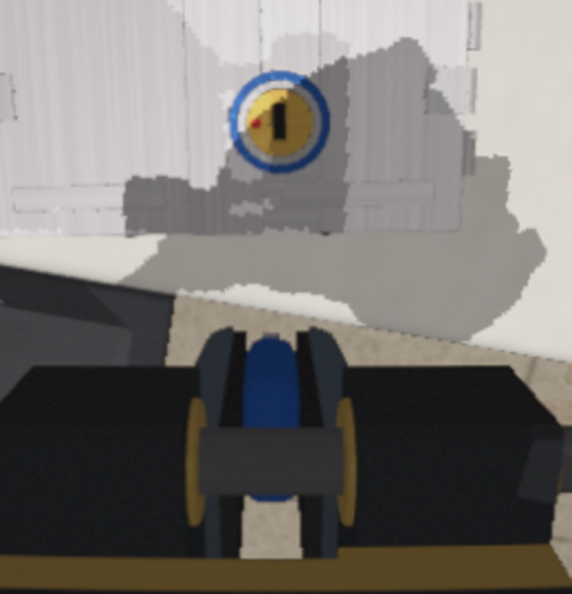

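The slot at crop (279,121) is upright in the image, parallel to the held key (272,420). I'll refine the angle with lid edge lines.

Run:
```python
from h import *
s=pickle.load(open('w_l3.pkl','rb'))
g=cv2.cvtColor(s['image'],cv2.COLOR_RGB2GRAY)
L=cv2.createLineSegmentDetector().detect(g)[0].reshape(-1,4)
for l in L:
    n=np.hypot(l[2]-l[0],l[3]-l[1])
    if n>35 and max(l[1],l[3])<180 and min(l[0],l[2])>90 and max(l[0],l[2])<360:
        P=plane(s,[l[:2],l[2:]],.096); d=P[1]-P[0]; print(l.round(1),round(n),'ang',round(np.degrees(np.arctan2(d[1],d[0]))%90,2))
c=(256,114); w=255-g[100:130,243:271].astype(float); w=np.clip(w-170,0,None)
yy,xx=np.mgrid[100:130,243:271]; cx,cy=(w*xx).sum()/w.sum(),(w*yy).sum()/w.sum()
M=np.array([[ (w*(xx-cx)**2).sum(),(w*(xx-cx)*(yy-cy)).sum()],[0,(w*(yy-cy)**2).sum()]])
th=.5*np.arctan2(2*M[0,1],M[0,0]-M[1,1]); v=np.array([np.cos(th),np.sin(th)])*6
P=plane(s,[(cx-v[0],cy-v[1]),(cx+v[0],cy+v[1])],.1); d=P[1]-P[0]
print(cx,cy,P.mean(0),'slot ang',np.degrees(np.arctan2(d[1],d[0]))%180)
goto(np.r_[P.mean(0)[:2],.14])
```

```text
[246.9 166.2 208.1 166.1] 39 ang 9.93
[275.8   0.6 275.9  71.9] 71 ang 10.89
[274.   73.1 273.4   0.6] 73 ang 11.3
256.6789101569236 114.66977065011208 [ 0.50960765 -0.28870129  0.1       ] slot ang 1.2263970806396696
tcp [ 0.4462 -0.2969  0.2212] head 10.37 tilt [-0.0001  0.0001] case [-0.0972 -0.0207] t 16.65
tool delta to [ 0.5096 -0.2887  0.14  ] [0.0639 0.0034 0.0812]
```

Emit:
{"fn": "servo_tool", "kwargs": {
  "moves": [
    [0.02,0.0034,0.02,0],
    [0.02,0,0.03,0],
    [0.0238,0,0.025,0],
    [0,0,0.008,0],
    [0,0,0,0],
    [0,0,0,0]
  ]
}}

```text
clock: 17.25
position: [0.5093, -0.2891, 0.1388]
tcp_rot: [3.129, 0.283, 0.0]
force: [-1.1, -0.4, -0.1]
opening: 0.012
grasp_force: 30.0
```

Run:
```python
from h import *
goto([.5095,-.28875,.131])
```

```text
tcp [ 0.5093 -0.2891  0.1388] head 10.34 tilt [ 0.     -0.0002] case [-0.0337 -0.0244] t 17.25
tool delta to [ 0.5095 -0.2888  0.131 ] [ 0.0003 -0.0003  0.0078]
```

Emit:
{"fn": "servo_tool", "kwargs": {
  "moves": [
    [0.0002,-0.0002,0.004,0],
    [0,0,0.003,0],
    [0,0,0.002,0],
    [0,0,0.002,0],
    [0,0,0,0]
  ]
}}

```text
clock: 17.75
position: [0.5097, -0.2886, 0.1269]
tcp_rot: [-3.129, -0.282, 0.0]
force: [-0.1, -0.7, -1.1]
opening: 0.0117
grasp_force: 30.0
```

Emit:
{"fn": "servo_tool", "kwargs": {
  "moves": [
    [0,0,0.002,0],
    [0,0,0.002,0],
    [0,0,0.002,0],
    [0,0,0.002,0],
    [0,0,0,0]
  ]
}}

```text
clock: 18.25
position: [0.5098, -0.2885, 0.1188]
tcp_rot: [-3.129, -0.282, 0.001]
force: [-2.8, -0.2, -1.4]
opening: 0.0119
grasp_force: 30.0
```

Emit:
{"fn": "servo_tool", "kwargs": {
  "moves": [
    [-0.0003,0,0.002,0],
    [0,0,0.002,0],
    [0,0,0.002,0],
    [0,0,0.002,0],
    [0,0,0.002,0],
    [0,0,0,0]
  ]
}}

```text
clock: 18.85
position: [0.5096, -0.2886, 0.1088]
tcp_rot: [-3.129, -0.282, 0.0]
force: [0.2, 0.2, -0.3]
opening: 0.0117
grasp_force: 30.0
```

Emit:
{"fn": "servo_tool", "kwargs": {
  "moves": [
    [0,0,0.001,0],
    [0,0,0.0005,0],
    [0,0,0.0005,0],
    [0,0,0.0005,0],
    [0,0,0,0],
    [0,0,0,0]
  ]
}}

```text
clock: 19.45
position: [0.5097, -0.2887, 0.1069]
tcp_rot: [3.129, 0.282, 0.0]
force: [-1.4, 0.3, 5.2]
opening: 0.0116
grasp_force: 30.0
```

Emit:
{"fn": "servo_tool", "kwargs": {
  "moves": [
    [0,0,0.0005,0],
    [0,0,0,5],
    [0,0,0,5],
    [0,0,0,5],
    [0,0,0,5],
    [0,0,0,5],
    [0,0,0,0]
  ]
}}

```text
clock: 20.15
position: [0.5098, -0.289, 0.1068]
tcp_rot: [3.114, -0.407, 0.001]
force: [-3.0, 0.3, 9.4]
opening: 0.012
grasp_force: 30.0
```

Run:
```python
from h import *
goto([.5096,-.2886,.107]); st=ctrl.state(); print(st['force'],st['torque'],st['opening'])
```

```text
tcp [ 0.5098 -0.289   0.1068] head -14.88 tilt [ 0.0007 -0.0009] case [-0.0332 -0.0244] t 20.15
tool delta to [ 0.5096 -0.2886  0.107 ] [-0.0003 -0.0003 -0.0002]
[-2.95244739  0.25920956  9.40203722] [-0.03292417  0.6297225   0.01964661] 0.01198109017808
```

Emit:
{"fn": "servo_tool", "kwargs": {
  "moves": [
    [-0.0002,-0.0001,0,5],
    [0,0,0,5],
    [0,0,0,5],
    [0,0,0,5],
    [0,0,0,5],
    [0,0,0,5],
    [0,0,0,5],
    [0,0,0,5],
    [0,0,0,5],
    [0,0,0,0]
  ]
}}

```text
clock: 21.15
position: [0.5097, -0.2894, 0.1068]
tcp_rot: [2.721, -1.567, 0.002]
force: [-2.9, -3.5, 8.5]
opening: 0.012
grasp_force: 30.0
```

Run:
```python
from h import *
goto([.5096,-.2886,.107]); st=ctrl.state(); print(st['force'],st['torque'],st['opening'])
```

```text
tcp [ 0.5097 -0.2894  0.1068] head -59.88 tilt [ 0.0009 -0.0016] case [-0.0333 -0.0248] t 21.15
tool delta to [ 0.5096 -0.2886  0.107 ] [-0.0007 -0.0003 -0.0002]
[-2.86964405 -3.45033713  8.4847054 ] [-0.66892483  0.70899286 -0.03204885] 0.011957742710405738
```

Emit:
{"fn": "servo_tool", "kwargs": {
  "moves": [
    [-0.0004,-0.0002,0,2],
    [0,0,0,2],
    [0,0,0,2],
    [0,0,0,2],
    [0,0,0,2],
    [0,0,0,0]
  ]
}}

```text
clock: 21.75
position: [0.5095, -0.2893, 0.1068]
tcp_rot: [2.576, -1.796, 0.003]
force: [-5.4, -6.3, 8.7]
opening: 0.0117
grasp_force: 30.0
```

Run:
```python
from h import *
goto([.5096,-.2886,.107]); st=ctrl.state(); print(st['force'],st['torque'],st['opening'])
```

```text
tcp [ 0.5095 -0.2893  0.1068] head -69.76 tilt [ 0.0006 -0.0021] case [-0.0334 -0.0246] t 21.75
tool delta to [ 0.5096 -0.2886  0.107 ] [-0.0006 -0.0003 -0.0002]
[-5.37329716 -6.32862374  8.72494371] [-1.25039234  1.00885672 -0.01101075] 0.0117295481641722
```

Emit:
{"fn": "servo_tool", "kwargs": {
  "moves": [
    [0,0,0,2],
    [0,0,0,2],
    [0,0,0,0],
    [0,0,0,0]
  ]
}}

```text
clock: 22.15
position: [0.5093, -0.2892, 0.1068]
tcp_rot: [2.513, -1.883, 0.002]
force: [-7.4, -7.7, 9.2]
opening: 0.012
grasp_force: 30.0
```

Run:
```python
from h import *
goto([.5096,-.2886,.107]); st=ctrl.state(); print(st['force'],st['torque'],st['joint_torque'],st['opening'])
s=snap('wrist'); t=snap('scene')
a=cv2.resize(s['image'][150:384,110:400],None,fx=2,fy=2); b=cv2.resize(t['image'][120:240,250:340],None,fx=2,fy=3.9)
cv2.imwrite('pics/turn.png',np.hstack([a,b])[:,:,::-1])
```

```text
tcp [ 0.5093 -0.2892  0.1068] head -73.68 tilt [ 0.0001 -0.0021] case [-0.0337 -0.0245] t 22.15
tool delta to [ 0.5096 -0.2886  0.107 ] [-0.0005 -0.0005 -0.0002]
[-7.40580975 -7.7019212   9.24536624] [-1.27129743  1.42871583  0.0632405 ] [  5.39569169 -80.33405542 -28.55392635   2.97397926  -0.73620804
   0.14962358] 0.01196821604362614
```

View pics/turn.png

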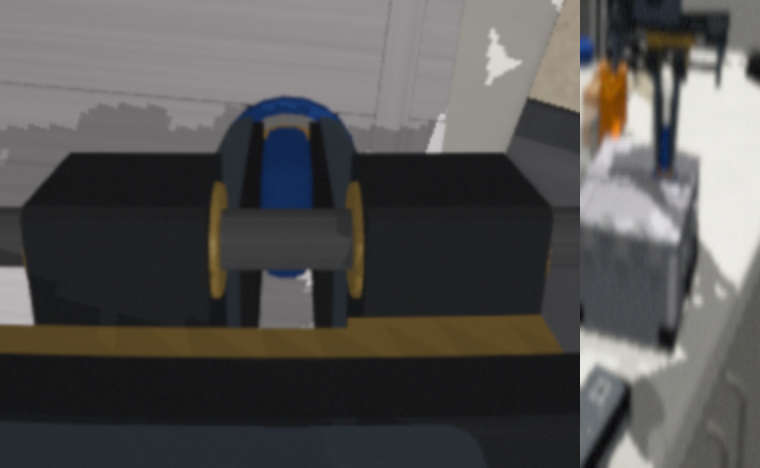

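The key is seated in the lock, held between the fingers over the blue collar at (286,180), and has turned about 84°. I'll ease off the side load and feel for the stop.

Emit:
{"fn": "servo_tool", "kwargs": {
  "moves": [
    [0.0003,0.0004,0,0],
    [0,0,0,2],
    [0,0,0,2],
    [0,0,0,0],
    [0,0,0,0]
  ]
}}

```text
clock: 22.75
position: [0.509, -0.2892, 0.1068]
tcp_rot: [2.446, -1.97, 0.002]
force: [-5.9, -3.8, 10.8]
opening: 0.0118
grasp_force: 30.0
```

Run:
```python
from h import *
goto([.5096,-.2886,.107])
for i in range(3):
    st=ctrl.state(); print(st['force'].round(1),st['torque'].round(3),st['joint_torque'][5]); snap('top')
```

```text
tcp [ 0.509  -0.2892  0.1068] head -77.68 tilt [ 0.0002 -0.0015] case [-0.034  -0.0245] t 22.75
tool delta to [ 0.5096 -0.2886  0.107 ] [-0.0005 -0.0007 -0.0002]
[-5.9 -3.8 10.8] [-0.702  1.173  0.201] 0.28389282524585724
[-5.5 -4.3 10.2] [-0.648  1.217  0.109] 0.20313176326453686
[-6.5 -4.9 10.4] [-0.692  1.196  0.122] 0.18287757877260447
```

Emit:
{"fn": "servo_tool", "kwargs": {
  "moves": [
    [0,0,0,2],
    [0,0,0,2],
    [0,0,0,2],
    [0,0,0,0],
    [0,0,0,0],
    [0,0,0,0]
  ],
  "force": 40
}}

```text
clock: 23.5
position: [0.509, -0.2892, 0.1068]
tcp_rot: [2.34, -2.094, 0.002]
force: [-5.8, -3.9, 10.9]
opening: 0.0121
grasp_force: 40.0
```

Run:
```python
from h import *
goto([.5096,-.2886,.107])
for i in range(3):
    st=ctrl.state(); print(st['force'].round(1),st['torque'].round(3),st['joint_torque'][5]); snap('top')
```

```text
tcp [ 0.509  -0.2892  0.1068] head -83.64 tilt [ 0.0001 -0.0015] case [-0.034  -0.0244] t 23.5
tool delta to [ 0.5096 -0.2886  0.107 ] [-0.0005 -0.0006 -0.0002]
[-5.8 -3.9 10.9] [-0.513  1.207  0.768] 0.7650268077850342
[-6.2 -3.6  9.8] [-0.475  1.16   0.779] 0.7607937231659889
[-5.  -3.7 10.4] [-0.523  1.116  0.734] 0.7597135193645954
```

Emit:
{"fn": "servo_tool", "kwargs": {
  "moves": [
    [0,0,0,-3],
    [0,0,0,-3],
    [0,0,0,0],
    [0,0,0,0]
  ]
}}

```text
clock: 24.05
position: [0.509, -0.2892, 0.1068]
tcp_rot: [2.446, -1.969, 0.002]
force: [-5.6, -3.8, 9.9]
opening: 0.0116
grasp_force: 40.0
```

Emit:
{"fn": "servo_tool", "kwargs": {
  "moves": [
    [0,0,0,0],
    [0,0,0,0],
    [0,0,0,0],
    [0,0,0,0],
    [0,0,0,0]
  ],
  "grip": 0.4
}}

```text
clock: 24.55
position: [0.5091, -0.2884, 0.106]
tcp_rot: [-2.447, 1.97, 0.0]
force: [0.3, 0.6, -0.7]
opening: 0.0489
grasp_force: 0.0
```

Emit:
{"fn": "servo_tool", "kwargs": {
  "moves": [
    [0,0,-0.005,0],
    [0,0,-0.015,0],
    [0,0,-0.03,0],
    [-0.01,0,-0.04,0],
    [-0.015,0,-0.03,0],
    [-0.03,0,0,0],
    [0,0,0,0],
    [0,0,0,0]
  ]
}}

```text
clock: 25.35
position: [0.4974, -0.2345, 0.2265]
tcp_rot: [2.448, -1.969, 0.001]
force: [0.3, -0.4, -1.0]
opening: 0.0638
grasp_force: 0.0
```

Run:
```python
from h import *
goto([.5096,-.2886,.107]); st=ctrl.state(); print(st['force'])
s=snap('wrist','fin'); pickle.dump(s,open('w_f.pkl','wb'))
h=cv2.cvtColor(s['image'],cv2.COLOR_RGB2HSV)
for n,b in {'blue':cv2.inRange(h,(105,130,40),(130,255,255)),'brass':cv2.inRange(h,(15,110,90),(28,255,255)),'red':cv2.inRange(h,(0,150,90),(8,255,255))|cv2.inRange(h,(172,150,90),(180,255,255))}.items():
    N,lab,st,ce=cv2.connectedComponentsWithStats(b[:215])
    for i in range(1,N):
        if st[i,4]>3: print(n,ce[i].round(1),st[i].tolist(),plane(s,[ce[i]],.1).round(4)[0,:2])
# key head top: blue blob separated from collar by distance to centre
c=proj(s,[.5096,-.2887,.138])[0]; print('key top expected px',c)
for z in (.1,.138): print(proj(s,[.5096,-.2887,z]).round(1))
x,y=c.astype(int); b=cv2.inRange(h,(105,130,40),(130,255,255))[y-32:y+36,x-32:x+33]
print('\n'.join(''.join('#' if v else '.' for v in r[::2]) for r in b[::2]))
```

```text
tcp [ 0.4974 -0.2345  0.2265] head -77.63 tilt [ 0.0003 -0.0003] case [-0.0355  0.0315] t 25.35
tool delta to [ 0.5096 -0.2886  0.107 ] [ 0.0555 -0.0003  0.1195]
[ 0.26091859 -0.36970124 -0.9502868 ]
blue [253.5 124.2] [232, 102, 44, 44, 845] [ 0.509  -0.2885]
brass [242.6 123.5] [239, 113, 7, 23, 78] [ 0.5186 -0.2871]
brass [264.1 123. ] [261, 112, 8, 23, 119] [ 0.5001 -0.2916]
red [243.3 126.5] [242, 125, 4, 4, 14] [ 0.5174 -0.2847]
key top expected px [252.83982667 126.48928139]
[[252.8 123.9]]
[[252.8 126.5]]
.................................
.................................
.................................
.................................
...............#####.............
............###########..........
..........###........###.........
.........###...####....##........
.........#....######....##.......
........##....######.....##......
.......##....#######......#......
.......##.....######......##.....
.......#......#######.....##.....
......##......#######......#.....
......##......#######......#.....
......##......#######......#.....
......##......#######......#.....
.......#......#######......#.....
.......#......#######.....##.....
.......##.....#######.....#......
.......##.....#######....##......
........##....#######....#.......
.........##...#######...#........
..........##..#######.###........
...........############..........
.............#########...........
.................................
.................................
.................................
.................................
.................................
.................................
.................................
.................................
```

Run:
```python
from h import *
for f in('w_lock1','w_lock2','w_l3','w_f'):
    s=pickle.load(open(f+'.pkl','rb')); h=cv2.cvtColor(s['image'],cv2.COLOR_RGB2HSV)
    b=cv2.inRange(h,(105,130,40),(130,255,255)); N,lab,st,ce=cv2.connectedComponentsWithStats(b[:210]); 
    i=1+np.argmax(st[1:,2]*st[1:,3]); x,y,w,hh=st[i,:4]; e=cv2.fitEllipse(cv2.convexHull(np.argwhere(lab==i)[:,::-1].astype(np.int32)))
    r=cv2.inRange(h,(0,140,70),(9,255,255))|cv2.inRange(h,(172,140,70),(180,255,255)); m=np.zeros_like(r); m[y:y+hh,x:x+w]=r[y:y+hh,x:x+w]
    p=np.argwhere(m)[:,::-1].mean(0); P=plane(s,[e[0],p],.1); d=P[1]-P[0]
    print(f,(m>0).sum(),d[:2].round(4),'ang',np.degrees(np.arctan2(d[1],d[0])).round(1))
```

```text
w_lock1 13 [-0.0016  0.0088] ang 100.5
w_lock2 8 [-0.0022  0.0086] ang 104.5
w_l3 12 [-0.002   0.0091] ang 102.6
w_f 15 [0.0082 0.0045] ang 29.1
```

```bash
python3 -c "
from h import *
print(ctrl.job_done())"
```

```text
the job is handed in; nothing more can be done
None
```

I folded down the plain leaf, then the lock leaf over it. The blue key is fully in the lock, turned clockwise to its stop (about 74° by the plug's red mark) and left there; the yellow key and the timer were not touched. The job was handed in at about 25 s.

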